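# Line up a cap press, lock it and seat a bottle cap

## Robot

A 6-joint arm with a two-finger parallel gripper is mounted at the origin on the work surface. World frame = base frame: x ahead of the robot, y to its left, z up, the work surface at z = 0. Lengths are in m, angles in rad, forces in N, time in s.
With the tool pointing down it reaches from about 0.3 to 0.775 m from the base axis. Payload 14.6 kg.
Tool frame: the origin (TCP) lies at the very end of the fingers, on their centre line; the grasp point (between the pads) lies 19 mm behind it (ctrl.hold_point_z is the z of the grasp point in the tool frame, in m); z points along the fingers, y is the direction in which the jaws open and shut (so a half turn about z gives the same grasp; the last joint's range is limited). The gripper opens to 94 mm and grips with 3 to 60 N. Pads are 16 mm wide; open, the fingers measure 119 mm over their backs; the gripper's body (75 mm by 177 mm) begins 78 mm behind the grasp point.
Start: joints at [-1.302, 0.3, 1.521, -0, 1.321, -0.067], TCP at [0.181, -0.519, 0.205] pointing down, gripper open.
Joint ranges: [-3.03, 3.03], [-0.79, 2.21], [0.23, 2.52], [-1.04, 4.18], [0, 3.07], [-2.55, 2.55]. Speed limits (rad/s): [2.22, 2.22, 2.57, 3.14, 3.14, 3.14].

## Interface

Orientations are given as [roll, pitch, yaw] about the fixed x, y, z axes, in that order (R = Rz(yaw) Ry(pitch) Rx(roll)).
In Python, from station import ctrl, cams, hand_in gives the robot as it stands.
- The arm moves only by the tool servo_tool, never from a script. Its argument "rows" is a list of rows, each a list of 7 numbers: the shift along the world's x, y, z in m, then the turn, a rotation vector about the world's x, y, z in rad, then the gripper command: -1 is shut, 1 is fully open, values between are in proportion. A call has exactly 8 rows; each row is the pose to reach, as a shift and turn from the pose measured when the call began; what a row does not reach only later rows make up. A row lasts 1/12 s, in which the tool goes at most 41.7 mm and 7.16 degrees, less where a joint would pass 70% of its speed; a pose out of reach is approached as far as the arm can. A call with a gripper value outside its range is refused whole. The fingers move at their own pace and stop on an object; "newtons" is the grip in N (left out, the last holds). Time passes only in rows, so rows that repeat a pose let the fingers close, or fill a call up. It gives the time, the measured TCP pose, the force and the opening at its end, in the units of the state.
- ctrl.get_obs(): the state, without advancing time (a new reading comes with each control period).
- cams.camera(name): name is "side" or "top"; returns a dict with "image" (384x512x3 uint8, red, green, blue), "depth" (384x512 float32, m along the optical axis (not along the pixel's ray), 0 where there is no reading), "fx", "fy", "cx", "cy" (pixels), "rvec" (rotation vector, rad) and "tvec" (3), from world to camera coordinates, as OpenCV has them. Camera axes: x right, y down, z forward; pixel columns grow to the right and rows downward; lengths in m; the calibration is good to about 2 mm. A picture is of the moment at which its call begins.
- hand_in(): hands the job in, once; it reports no verdict.
Trained networks look in a picture, given as the dict that the camera call returned (one of the last four; its "shot" number tells which), for a name from the list of things; names that differ only in an ending like _2 or _b are one class to them, and where a whole thing is asked for, a point or a joint stands for the part that bears it (a point fixed in the world has none). Each returns a list of dicts, best first, with "p" (0 to 1); they miss things now and then, are a little off and sometimes report something else, mostly with a low value. They report only what shows in the picture. A call takes as long as a camera call.
- cams.spot_in(picture, name): "box" ([left, top, right, bottom] as shares, 0 to 1, of the picture: columns of its width, rows of its height, round what is visible of it).
- cams.place_of(picture, name): "at" ([column, row] as shares, 0 to 1, of the picture: columns of its width, rows of its height: a listed point, or the origin of a listed thing).
The state is a dict: "time_s": time; "qpos": joint angles; "joint_vel": joint speeds; "tau": joint torques, N m; "ee_pos": TCP position; "eef_rot": TCP orientation; "force": force on the tool from outside, world axes, zero at the start; "moment": the same for the moment, N m; "grip_width": finger opening in m.
Only numpy, scipy, OpenCV 4.12 (cv2) and the standard library are available. Lean on these libraries where they do the work, as an engineer would, in place of code of your own. Each camera call takes 0.05 s, during which the arm holds its last target.

## Task

One of the two bottles standing in the cap press has a cap that still sits high on its neck. Turn the wing knob on the press's carriage to lift its bolt out of the notched rail, slide the carriage so that the plunger stands over that bottle, as well centred as the notches allow, and turn the knob fully back, feeling for the nearest notch, so that the bolt drops in and locks. Then push the plunger down to its stop so that it presses the cap fully home, let it spring back up, and leave everything else where it stands; never press on that bottle or its cap with the fingers or the arm.

Things in the scene. Friction and masses are not known exactly. Their poses are not given: they have to be found in the camera images.
- press: The cap press, fixed: an aluminium bed 190 x 420 x 12 mm with a square steel rail (30 x 30 mm, along the press's y, top 145 mm above the bench, toothed) on two grey end posts. Origin: centre of the bed's underside, on the bench. The rail lies at x = -45 mm in this frame, the row of bottles at x = +45 mm.
- carriage (a joint): Position (m) of the white carriage along the rail, 0 to 0.28, along the press's +y; at 0 its knob, bolt and plunger stand at y = -140 mm in the press frame. Block 56 x 70 x 70 mm (top 170 mm above the bench), with a bracket reaching along the press's +x to the plunger. Drags with 1.5 N when free. It may be slid by holding the knob.
- knob_grip (a point): Centre of the black wing knob on top of the carriage, on its axis, 200 mm above the bench when locked: a bar 64 mm long (this point's x axis), 14 mm thick (y), 30 mm high (15 mm above and below this point). The axes turn with the knob;.
- clamp (a joint): Angle (rad) of the wing knob, 0 to 1.8; 0 is locked; grows counterclockwise from above, which frees. At v the bar points 0.3 + v from the press's x axis and stands 5 mm per rad higher (a ramp lifts knob and bolt). Above 1.2 the bolt clears the teeth. Turns with 0.1 N m; if a tooth blocks it the torque grows by some 0.3 N m by 0.5 rad: ease off, shift a little, try again. Starts locked.
- plunger_head (a point): Centre of the top of the plunger's black head, a disc 40 mm across and 14 mm thick, 212 mm above the bench when up; 90 mm from the knob's axis along the press's +x.
- plunger_tip (a point): Centre of the lower face of the plunger's rubber foot (22 mm across), straight below the head, 145 mm above the bench when up.
- plunger (a joint): How far the plunger is pushed down (m): 0 up, 0.025 at its stop. Spring of about 4 N rising to 7 N; from 0.016 on it pushes the high cap as well, about 5 N more. Springs back when let go.
- bottle_open: Amber bottle, 44 mm across, in a black nest block (54 x 50 x 16 mm) fixed to the bed; its cap stands high, 9 mm of bare neck showing. Origin: centre of the nest's underside, 12 mm above the bench. Fixed.
- cap_top (a point): Centre of the top of the high grey cap (32 mm across, 24 mm tall) of that bottle, 129 mm above the bench at the start, 120 mm when home.
- cap (a joint): How far this cap has been pressed down (m): 0 high, 0.009 fully home; stays where it is pushed.
- bottle_done: Same bottle in the same nest with its cap already home (top 120 mm above the bench). Fixed. Origin: centre of the nest's underside.
- spare_bottle: Loose capped bottle, 44 mm across, 108 mm tall, standing on the bench left of the press. Origin at its underside. Leave alone.
- scanner: Black barcode scanner, 150 x 66 x 36 mm, lying on the bench right of the press. Origin under its handle. Leave alone.
- jar: Loose clear specimen jar with white lid, 68 mm across, 71 mm tall. Origin at its underside. Leave alone.
- bolt_tip (a point): Lower end of the clamp's bolt, a round-nosed pin 4 mm thick inside the carriage, straight below the knob. The rail's top has flat teeth 5 mm wide, 6 mm high, every 10 mm, in two strips: parking and working; where the working teeth stand is not known, even from the parking place: feel for a notch (5 mm wide). Tip above the bench: 146.5 mm in a notch, 152 mm on a tooth.

How it is judged:
By the outcome, as a careful person would: the job done as asked, in the order asked, and still so for the second after the job is handed in, with the robot touching nothing.
It also fails if it takes over 67 s, if anything falls off the work surface, if the arm or the gripper's body presses on something with over 40 N, if the wrist force passes 120 N, or if a joint passes its speed limit or range.

## Working session

There is one attempt and no reset: what is moved stays moved. The work goes in short steps, Python scripts to look and compute and a tool call to move; the robot and the scene stay as the last step left them, time stands still between calls to the robot, and variables do not carry over. Pictures are saved under pics/ and viewed, and the job is handed in when it is done.

Besides the shell and the picture viewer there is one more tool, called as name(argument=value, ...) on one line, values as JSON. servo_tool: Moves the arm, as the interface text tells. Its arguments: {"type":"object","properties":{"rows":{"type":"array"},"newtons":{"type":"number"}},"required":["rows"]}

```bash
mkdir -p pics; ls; cat > h.py <<'E'
import numpy as np, cv2
from station import ctrl, cams, hand_in
def RT(p):
    R,_=cv2.Rodrigues(np.array(p["rvec"],float)); return R,np.array(p["tvec"],float).ravel()
def at_height(p,at,z):
    h,w=p["image"].shape[:2]; u,v=at[0]*w,at[1]*h
    R,t=RT(p); d=R.T@np.array([(u-p["cx"])/p["fx"],(v-p["cy"])/p["fy"],1]); c=-R.T@t
    return c+d*(z-c[2])/d[2]
def pix(p,X):
    R,t=RT(p); q=R@np.array(X)+t; return q[0]/q[2]*p["fx"]+p["cx"],q[1]/q[2]*p["fy"]+p["cy"]
def cloud(p):
    R,t=RT(p); d=p["depth"]; v,u=np.indices(d.shape)
    P=np.stack([(u-p["cx"])/p["fx"]*d,(v-p["cy"])/p["fy"]*d,d],-1); W=(P-t)@R; W[d==0]=np.nan; return W
def save(p,n,s=1.5): cv2.imwrite("pics/"+n,cv2.resize(p["image"][:,:,::-1],None,fx=s,fy=s,interpolation=cv2.INTER_CUBIC))
E
python3 - <<'E'
from h import *
np.set_printoptions(precision=4,suppress=True)
print(ctrl.get_obs()); print(ctrl.hold_point_z)
Z=dict(press=0,knob_grip=.2,plunger_head=.212,plunger_tip=.145,bottle_open=.012,cap_top=.129,bottle_done=.012,spare_bottle=0,scanner=0,jar=0)
for n in("side","top"):
    p=cams.camera(n); save(p,n+"0.png")
    for k,z in Z.items():
        for r in cams.place_of(p,k)[:2]: print(n,k,round(r["p"],2),np.array(r["at"])*[512,384],at_height(p,r["at"],z))
print(ctrl.get_obs()["time_s"])
E
```

```text
pics
{'time_s': 0.0, 'qpos': array([-1.3016,  0.3005,  1.5216,  0.    ,  1.3207, -0.0666]), 'joint_vel': array([-0.001 ,  0.0014, -0.0006, -0.0009, -0.0002, -0.0001]), 'tau': array([  0.0005, -53.1807, -35.2731,   0.0708,   0.0244,  -0.0001]), 'ee_pos': array([ 0.1811, -0.519 ,  0.2049]), 'eef_rot': array([-3.1404, -0.0001,  0.3358]), 'force': array([-0.235 , -0.9559,  0.697 ]), 'moment': array([ 0.0227,  0.0064, -0.034 ]), 'grip_width': 0.09396213193323281}
-0.0188
side press 0.76 [240.0768 229.9008] [ 0.5493 -0.0658  0.    ]
side knob_grip 0.8 [218.3168 201.9072] [ 0.5167 -0.1855  0.2   ]
side plunger_head 0.42 [250.7776 201.216 ] [ 0.6147 -0.1717  0.212 ]
side plunger_tip 0.47 [248.8832 217.6896] [ 0.6081 -0.1684  0.145 ]
side cap_top 0.74 [218.9824 211.8912] [ 0.5035 -0.1456  0.129 ]
side bottle_done 0.54 [253.7984 207.0144] [0.5659 0.0569 0.012 ]
side bottle_done 0.34 [208.2816 302.7072] [ 0.5546 -0.4151  0.012 ]
side spare_bottle 0.68 [316.3136 172.9152] [0.748  0.3583 0.    ]
side spare_bottle 0.36 [252.6208 206.784 ] [0.5575 0.0723 0.    ]
side scanner 0.59 [207.2064 301.2864] [ 0.5458 -0.4007  0.    ]
side jar 0.74 [319.2832 174.1056] [0.7609 0.3529 0.    ]
side jar 0.63 [252.5184 205.9008] [0.5558 0.0774 0.    ]
top press 0.68 [262.8096 214.6176] [ 0.5278 -0.0489  0.    ]
top knob_grip 0.65 [321.6896 210.5856] [ 0.5215 -0.186   0.2   ]
top plunger_head 0.76 [312.4224 174.4896] [ 0.6078 -0.1618  0.212 ]
top bottle_open 0.72 [267.7248 195.1872] [ 0.5827 -0.0616  0.012 ]
top cap_top 0.43 [275.712  187.8144] [ 0.5861 -0.0776  0.129 ]
top cap_top 0.22 [228.5056 200.1024] [0.551  0.0444 0.129 ]
top bottle_done 0.7 [225.9968 201.6   ] [0.5615 0.0573 0.012 ]
top spare_bottle 0.58 [117.7088 212.3136] [0.525  0.3667 0.    ]
top scanner 0.58 [385.1776 209.8944] [ 0.5495 -0.402   0.    ]
top jar 0.68 [129.3824 141.0048] [0.7358 0.3475 0.    ]
1.1
```

View pics/side0.png

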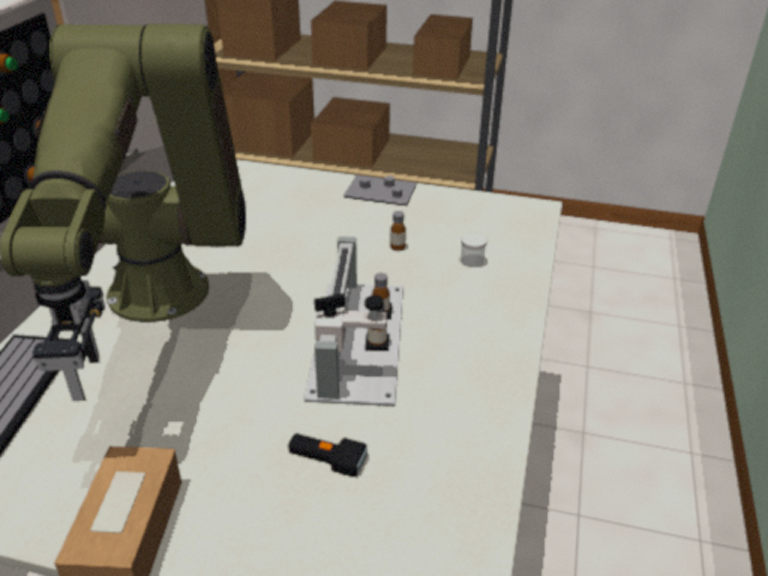

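View pics/top0.png

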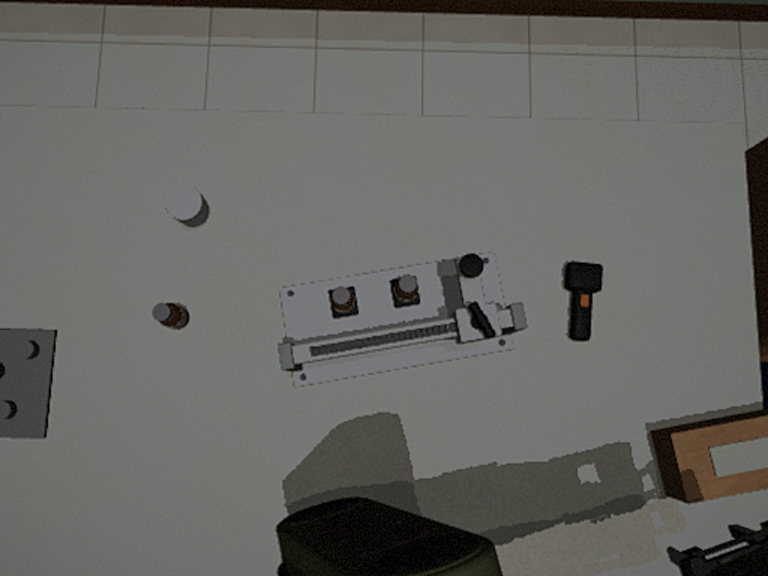

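```bash
python3 - <<'E'
from h import *
np.set_printoptions(precision=4,suppress=True)
p=cams.camera("top"); W=cloud(p); np.savez("top.npz",W=W,im=p["image"])
im=p["image"][150:270,170:360,::-1]; cv2.imwrite("pics/topz.png",cv2.resize(im,None,fx=4.2,fy=4.2,interpolation=cv2.INTER_CUBIC))
s=cams.camera("side"); V=cloud(s)
cv2.imwrite("pics/sidez.png",cv2.resize(s["image"][150:275,180:300,::-1],None,fx=4.7,fy=4.7,interpolation=cv2.INTER_CUBIC))
for n,(x,y) in dict(capA=(.588,-.0776),capB=(.551,.044),head=(.608,-.162),knob=(.5215,-.186)).items():
  for nm,C in(("top",W),("side",V)):
    C=C.reshape(-1,3); m=(np.hypot(C[:,0]-x,C[:,1]-y)<.04)&(C[:,2]>.09)
    q=C[m]; 
    if len(q): 
        z=np.sort(q[:,2]); print(n,nm,len(q),z[-12:]); qq=q[q[:,2]>np.percentile(z,98)-.006]; print(len(qq),qq.mean(0),qq.min(0),qq.max(0))
# bed: height .012
C=W.reshape(-1,3); m=(C[:,2]>.007)&(C[:,2]<.017)&(abs(C[:,0]-.53)<.2)&(abs(C[:,1]+.05)<.28)
q=C[m].astype(np.float32); r=cv2.minAreaRect(q[:,:2]); print(len(q),r,cv2.boxPoints(r))
# rail top .145
m=(C[:,2]>.135)&(C[:,2]<.15)&(abs(C[:,0]-.53)<.2)&(abs(C[:,1]+.05)<.28); q=C[m]; print("rail",len(q),cv2.fitLine(q[:,:2].astype(np.float32),cv2.DIST_HUBER,0,.01,.01).ravel(),q.min(0),q.max(0))
E
```

```text
capA top 133 [0.1314 0.1315 0.1317 0.1318 0.1319 0.1319 0.132  0.1321 0.1327 0.1328
 0.1344 0.1345]
97 [ 0.5832 -0.0656  0.1293] [ 0.5695 -0.0811  0.1268] [ 0.5988 -0.0522  0.1345]
capA side 14 [0.1148 0.1162 0.1186 0.1188 0.1202 0.1204 0.1209 0.1224 0.1227 0.1236
 0.1255 0.1287]
5 [ 0.5984 -0.0759  0.1246] [ 0.5932 -0.0871  0.1224] [ 0.6023 -0.0693  0.1287]
capB top 131 [0.1227 0.1229 0.1229 0.123  0.1237 0.1242 0.1244 0.1246 0.1249 0.1251
 0.1254 0.1291]
85 [0.5607 0.0496 0.1211] [0.5468 0.0358 0.119 ] [0.5762 0.0646 0.1291]
capB side 99 [0.1219 0.122  0.1223 0.1224 0.1225 0.1226 0.1233 0.1234 0.1236 0.1239
 0.1255 0.1259]
39 [0.5645 0.047  0.121 ] [0.5514 0.0303 0.118 ] [0.5803 0.063  0.1259]
head top 376 [0.2146 0.2149 0.2149 0.2149 0.215  0.2151 0.2152 0.2152 0.2156 0.2163
 0.2165 0.2167]
179 [ 0.603  -0.1647  0.212 ] [ 0.5844 -0.1831  0.209 ] [ 0.622  -0.1459  0.2167]
head side 335 [0.2151 0.2151 0.2151 0.2152 0.2153 0.2153 0.2158 0.2161 0.2165 0.2169
 0.217  0.2176]
90 [ 0.6074 -0.1698  0.2131] [ 0.5876 -0.1888  0.2096] [ 0.6261 -0.146   0.2176]
knob top 713 [0.2177 0.2177 0.2177 0.2181 0.2181 0.2185 0.2185 0.219  0.2191 0.2193
 0.2195 0.2212]
141 [ 0.5143 -0.1823  0.2148] [ 0.4858 -0.2016  0.2116] [ 0.543  -0.163   0.2212]
knob side 625 [0.2182 0.2184 0.2187 0.2188 0.2191 0.2192 0.2194 0.2195 0.2195 0.2201
 0.2207 0.2209]
69 [ 0.5192 -0.1864  0.216 ] [ 0.4932 -0.2058  0.2121] [ 0.5465 -0.1644  0.2209]Traceback (most recent call last):
  File "<stdin>", line 15, in <module>
cv2.error: OpenCV(4.12.0) /io/opencv/modules/imgproc/src/convhull.cpp:143: error: (-215:Assertion failed) total >= 0 && (depth == CV_32F || depth == CV_32S) in function 'convexHull'
```

View pics/topz.png

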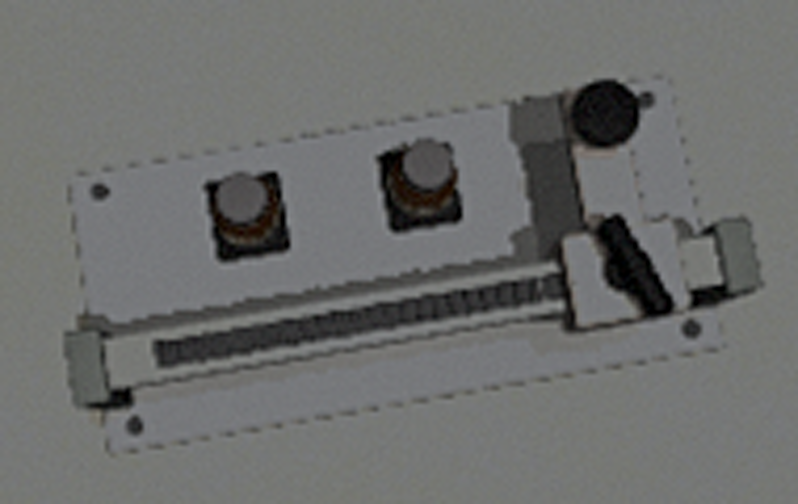

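View pics/sidez.png

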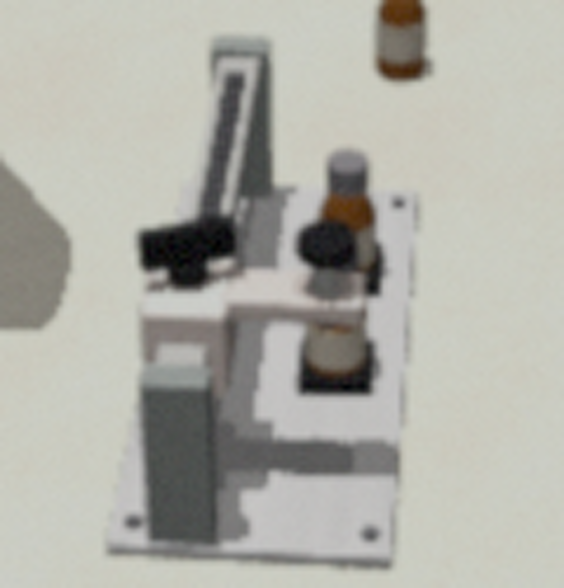

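```bash
python3 - <<'E'
from h import *
np.set_printoptions(precision=4,suppress=True)
W=np.load("top.npz")["W"]; C=W.reshape(-1,3).astype(np.float32); C=C[~np.isnan(C[:,0])]
reg=(abs(C[:,0]-.53)<.2)&(abs(C[:,1]+.05)<.28)
q=C[reg&(C[:,2]>.008)&(C[:,2]<.017)]
# remove outliers
r=cv2.minAreaRect(np.ascontiguousarray(q[:,:2])); print(len(q),r); print(cv2.boxPoints(r))
q=C[reg&(C[:,2]>.132)&(C[:,2]<.15)]; q=q[(q[:,0]<.535)&(q[:,1]>-.14)]
l=cv2.fitLine(np.ascontiguousarray(q[:,:2]),cv2.DIST_HUBER,0,.01,.01).ravel(); print("rail",len(q),l,np.arctan2(-l[0],l[1]) ,q.min(0),q.max(0))
a=C[reg&(C[:,2]>.117)&(C[:,2]<.135)]
# knob bar
q=C[(C[:,2]>.207)&(np.hypot(C[:,0]-.514,C[:,1]+.182)<.04)]; print("knob",len(q),cv2.minAreaRect(np.ascontiguousarray(q[:,:2])))
q=C[(C[:,2]>.206)&(np.hypot(C[:,0]-.603,C[:,1]+.164)<.03)]; print("head",cv2.minEnclosingCircle(np.ascontiguousarray(q[:,:2])))
for c,z in(((.583,-.066),.124),((.561,.05),.116)):
  q=C[(C[:,2]>z)&(np.hypot(C[:,0]-c[0],C[:,1]-c[1])<.03)]; print("cap",len(q),q.mean(0),cv2.minEnclosingCircle(np.ascontiguousarray(q[:,:2])))
E
```

```text
5747 ((0.5480291247367859, -0.03318685293197632), (0.4212564527988434, 0.4458589255809784), 10.913228034973145)
[[ 0.299   0.1458]
 [ 0.3834 -0.292 ]
 [ 0.7971 -0.2122]
 [ 0.7126  0.2256]]
rail 1085 [ 0.1966 -0.9805  0.4867 -0.0433] -2.9437494 [ 0.4305 -0.1399  0.132 ] [0.5202 0.1504 0.15  ]
knob 155 ((0.5149129033088684, -0.18231704831123352), (0.0627216100692749, 0.014458207413554192), 30.532400131225586)
head ((0.6028876304626465, -0.1649969518184662), 0.019779570400714874)
cap 110 [ 0.5835 -0.0661  0.1289] ((0.5833207368850708, -0.06558167934417725), 0.015826506540179253)
cap 110 [0.5608 0.0498 0.1203] ((0.5616804957389832, 0.05036783218383789), 0.015915632247924805)
```

servo_tool(rows=[[0.02,0.02,0.02,0,0,0.02,1],[0.045,0.045,0.04,0,0,0.04,1],[0.072,0.072,0.055,0,0,0.06,1],[0.1,0.1,0.055,0,0,0.08,1],[0.128,0.128,0.055,0,0,0.1,1],[0.156,0.156,0.055,0,0,0.12,1],[0.184,0.184,0.055,0,0,0.14,1],[0.21,0.21,0.055,0,0,0.16,1]], newtons=15)

```text
time_s: 1.87
ee_pos: [0.3924, -0.3075, 0.2607]
eef_rot: [3.141, -0.0, 0.497]
force: [-0.3, -1.1, 0.7]
grip_width: 0.0936
```

servo_tool(rows=[[0.028,0.028,0,0,0,0,1],[0.056,0.056,0,0,0,0,1],[0.084,0.084,0,0,0,0,1],[0.106,0.106,0,0,0,0,1],[0.119,0.12,0,0,0,0,1],[0.1235,0.1235,0,0,0,0,1],[0.1235,0.1235,-0.02,0,0,0,1],[0.1235,0.1235,-0.04,0,0,0,1]])

```text
time_s: 2.53
ee_pos: [0.5162, -0.1842, 0.2209]
eef_rot: [3.139, -0.001, 0.498]
force: [0.6, -0.7, -0.3]
grip_width: 0.0937
```

```bash
python3 - <<'E'
from h import *
p=cams.camera("top"); cv2.imwrite("pics/t1.png",cv2.resize(p["image"][130:290,170:370,::-1],None,fx=3.5,fy=3.5,interpolation=cv2.INTER_CUBIC))
p=cams.camera("side"); cv2.imwrite("pics/s1.png",cv2.resize(p["image"][130:275,160:310,::-1],None,fx=4,fy=4,interpolation=cv2.INTER_CUBIC))
print(ctrl.get_obs())
E
```

```text
{'time_s': 2.6333, 'qpos': array([-4.10315482e-01,  2.85081871e-01,  1.51045926e+00, -2.08848924e-04,
        1.35036796e+00,  6.63858864e-01]), 'joint_vel': array([-0.00351292, -0.03208943, -0.06631135,  0.00135566,  0.05874732,
        0.00096445]), 'tau': array([ 5.52746896e-01, -5.32307088e+01, -3.53791487e+01,  8.01582076e-02,
       -9.82877389e-01,  4.99450063e-03]), 'ee_pos': array([ 0.51458123, -0.18399327,  0.21804605]), 'eef_rot': array([-3.13831837e+00,  2.81997562e-03,  4.96672702e-01]), 'force': array([-0.48292309,  0.25373667,  0.01183458]), 'moment': array([-0.03623639,  0.05144377,  0.04625702]), 'grip_width': 0.09414268738914035}
```

View pics/s1.png

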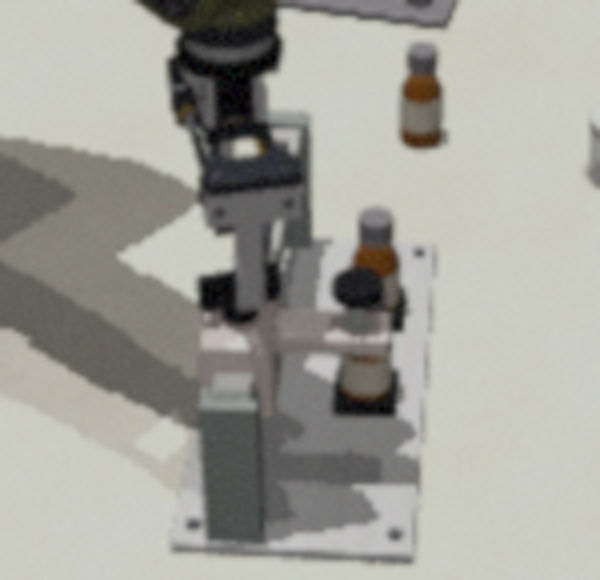

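View pics/t1.png

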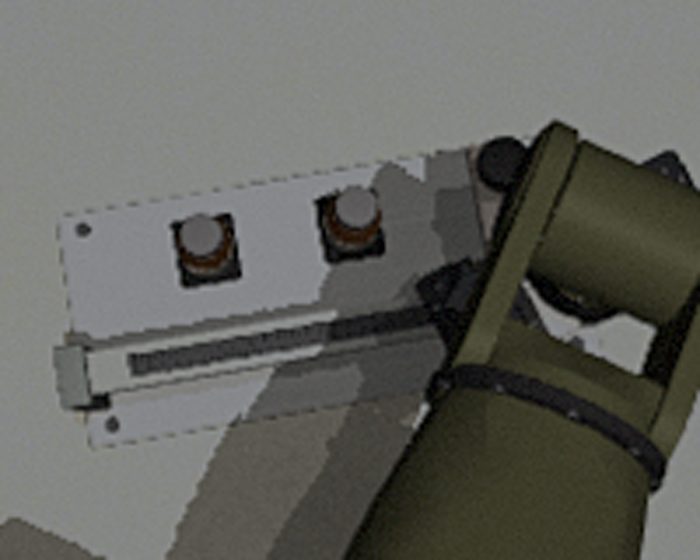

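servo_tool(rows=[[0.002,0,-0.015,0,0,0,1],[0.002,0,-0.03,0,0,0,1],[0.002,0,-0.035,0,0,0,1],[0.002,0,-0.035,0,0,0,-1],[0.002,0,-0.035,0,0,0,-1],[0.002,0,-0.035,0,0,0,-1],[0.002,0,-0.035,0,0,0,-1],[0.002,0,-0.035,0,0,0,-1]], newtons=15)

```text
time_s: 3.3
ee_pos: [0.5168, -0.1841, 0.1838]
eef_rot: [-3.139, 0.002, 0.497]
force: [-0.0, 0.2, -0.7]
grip_width: 0.0641
```

servo_tool(rows=[[0,0,0,0,0,0,-1],[0,0,0,0,0,0,-1],[0,0,0,0,0,0,-1],[0,0,0,0,0,0,-1],[0,0,0,0,0,0,-1],[0,0,0,0,0,0,-1],[0,0,0,0,0,0,-1],[0,0,0,0,0,0,-1]])

```text
time_s: 3.97
ee_pos: [0.5167, -0.1841, 0.1837]
eef_rot: [-3.139, 0.002, 0.497]
force: [-1.2, 0.3, -0.9]
grip_width: 0.0261
```

servo_tool(rows=[[0,0,0,0,0,0,-1],[0,0,0,0,0,0,-1],[0,0,0,0,0,0,-1],[0,0,0,0,0,0,-1],[0,0,0,0,0,0,-1],[0,0,0,0,0,0,-1],[0,0,0,0,0,0,-1],[0,0,0,0,0,0,-1]])

```text
time_s: 4.63
ee_pos: [0.5167, -0.1841, 0.1837]
eef_rot: [-3.139, 0.002, 0.497]
force: [-1.3, 0.3, -0.2]
grip_width: 0.0263
```

```bash
python3 -c "
from h import *
o=ctrl.get_obs();print(o['time_s'],o['ee_pos'],o['eef_rot'],o['force'],o['moment'],o['grip_width'])"
```

```text
4.6333 [ 0.51669308 -0.18412383  0.18374302] [-3.13900192e+00  2.37145344e-03  4.96615921e-01] [-1.2501785   0.30542392 -0.2322704 ] [ 0.02606575  0.12885166 -0.03857749] 0.026307614865031272
```

servo_tool(rows=[[0,0,0,0,0,0,-0.3],[0,0,0.002,0,0,0,-0.3],[0,0,0.008,0,0,0,-0.3],[0,0,0.008,0,0,0,-1],[0,0,0.008,0,0,0,-1],[0,0,0.008,0,0,0,-1],[0,0,0.008,0,0,0,-1],[0,0,0.008,0,0,0,-1]])

```text
time_s: 5.3
ee_pos: [0.5167, -0.1841, 0.1917]
eef_rot: [-3.139, 0.002, 0.497]
force: [-0.2, 0.0, -0.1]
grip_width: 0.014
```

```bash
python3 -c "
from h import *
o=ctrl.get_obs();print(o['time_s'],o['ee_pos'],o['eef_rot'],o['force'],o['moment'],o['grip_width'])"
```

```text
5.3 [ 0.5166791  -0.18411722  0.19168511] [-3.13895162e+00  2.43587144e-03  4.96707197e-01] [-0.21932004  0.00885333 -0.09128489] [0.00748464 0.0489482  0.09503802] 0.01395101376592074
```

servo_tool(rows=[[0,0,0,0,0,0.05,-1],[0,0,0.001,0,0,0.15,-1],[0,0,0.0015,0,0,0.26,-1],[0,0,0.002,0,0,0.37,-1],[0,0,0.0025,0,0,0.48,-1],[0,0,0.003,0,0,0.59,-1],[0,0,0.0035,0,0,0.7,-1],[0,0,0.004,0,0,0.8,-1]], newtons=25)

```text
time_s: 5.97
ee_pos: [0.516, -0.1838, 0.1954]
eef_rot: [-3.137, 0.002, 1.302]
force: [-7.6, 1.3, 2.2]
grip_width: 0.014
```

```bash
cat > o.py <<'E'
from h import *
np.set_printoptions(precision=4,suppress=True)
o=ctrl.get_obs();print(o['time_s'],o['ee_pos'],o['eef_rot'],o['force'],o['moment'],o['grip_width'])
E
python3 o.py
```

```text
5.9667 [ 0.516  -0.1838  0.1954] [-3.1366  0.0022  1.3021] [-7.6218  1.3482  2.1931] [ 0.2588  1.0911 -0.138 ] 0.013991656416332793
```

servo_tool(rows=[[-0.001,0,0.0005,0,0,0.08,-1],[-0.0015,0,0.001,0,0,0.18,-1],[-0.0015,0,0.0015,0,0,0.28,-1],[-0.0015,0,0.002,0,0,0.38,-1],[-0.0015,0,0.0025,0,0,0.48,-1],[-0.0015,0,0.003,0,0,0.58,-1],[-0.0015,0,0.0035,0,0,0.66,-1],[-0.0015,0,0.0035,0,0,0.68,-1]])

```text
time_s: 6.63
ee_pos: [0.5147, -0.1838, 0.1989]
eef_rot: [-3.137, 0.002, 1.986]
force: [2.3, 0.2, 0.5]
grip_width: 0.0135
```

```bash
python3 o.py
```

```text
6.6333 [ 0.5147 -0.1838  0.1989] [-3.1372  0.0025  1.986 ] [2.2687 0.2099 0.5205] [-0.0277 -0.6693 -0.1454] 0.013453553584184706
```

servo_tool(rows=[[-0.001,0.005,0,0,0,0,-1],[-0.0031,0.0157,0,0,0,0,-1],[-0.006,0.0304,0,0,0,0,-1],[-0.0091,0.0461,0,0,0,0,-1],[-0.0122,0.0618,0,0,0,0,-1],[-0.0153,0.0775,0,0,0,0,-1],[-0.018,0.0912,0,0,0,0,-1],[-0.0196,0.0994,0,0,0,0,-1]])

```text
time_s: 7.3
ee_pos: [0.4949, -0.0821, 0.1991]
eef_rot: [-3.139, 0.003, 1.985]
force: [6.5, -1.3, -3.4]
grip_width: 0.0141
```

```bash
python3 o.py; python3 - <<'E'
from h import *
p=cams.camera("top"); cv2.imwrite("pics/t2.png",cv2.resize(p["image"][130:290,170:370,::-1],None,fx=3.5,fy=3.5,interpolation=cv2.INTER_CUBIC))
np.set_printoptions(precision=4,suppress=True)
C=cloud(p).reshape(-1,3).astype(np.float32)
for z in (.208,): 
  q=C[(C[:,2]>.207)&(C[:,2]<.217)&(np.hypot(C[:,0]-.583,C[:,1]+.066)<.035)]; print("head",len(q))
  if len(q)>10: print(cv2.minEnclosingCircle(np.ascontiguousarray(q[:,:2])),q.mean(0))
s=cams.camera("side"); cv2.imwrite("pics/s2.png",cv2.resize(s["image"][130:275,160:310,::-1],None,fx=4,fy=4,interpolation=cv2.INTER_CUBIC))
for n,z in(("plunger_head",.212),("plunger_tip",.145),("cap_top",.129)):
  for P in(p,s):
    for r in cams.place_of(P,n)[:1]: print(n,r["p"],at_height(P,r["at"],z))
E
```

```text
7.3 [ 0.4949 -0.0821  0.1991] [-3.1386  0.0027  1.9854] [ 6.4939 -1.3332 -3.4385] [-0.1132 -1.3764 -0.0909] 0.014111347148101507
head 0
plunger_head 0.55 [ 0.5848 -0.0615  0.212 ]
plunger_tip 0.62 [0.4793 0.0034 0.145 ]
cap_top 0.41 [ 0.5773 -0.0532  0.129 ]
```

View pics/t2.png

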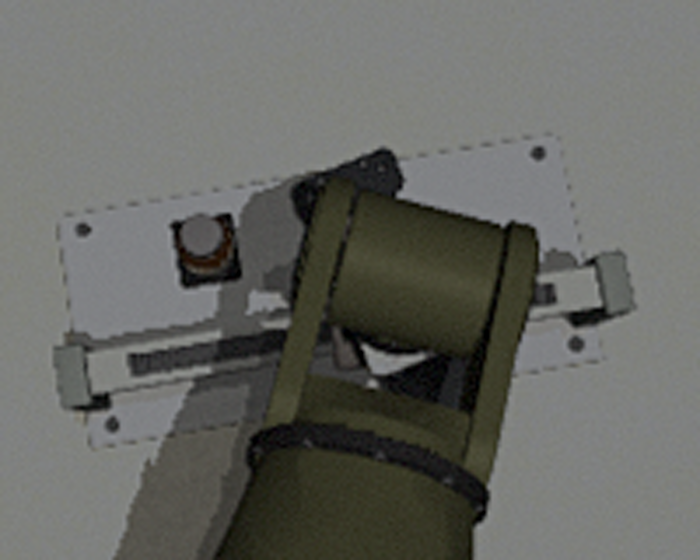

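View pics/s2.png

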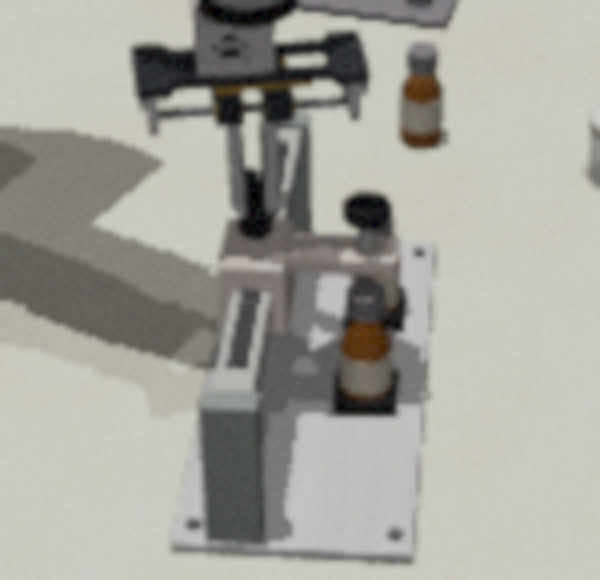

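```bash
python3 o.py; python3 - <<'E'
from h import *
np.set_printoptions(precision=4,suppress=True)
s=cams.camera("side"); C=cloud(s).reshape(-1,3).astype(np.float32)
q=C[(C[:,2]>.207)&(C[:,2]<.22)&(np.hypot(C[:,0]-.587,C[:,1]+.066)<.035)]; print("head",len(q),q.mean(0),cv2.minEnclosingCircle(np.ascontiguousarray(q[:,:2])))
c=C[(C[:,2]>.1255)&(C[:,2]<.133)&(np.hypot(C[:,0]-.587,C[:,1]+.07)<.035)]; print("cap",len(c),c.mean(0),c.min(0),c.max(0))
c=C[(C[:,2]>.108)&(C[:,2]<.124)&(np.hypot(C[:,0]-.587,C[:,1]+.07)<.035)]; print("cap side",len(c),c.mean(0),c.min(0),c.max(0))
E
python3 o.py
```

```text
7.7 [ 0.4951 -0.0829  0.199 ] [-3.1385  0.0021  1.9851] [ 5.4671  2.5151 -1.3727] [ 0.4887 -1.1506 -0.0732] 0.013996934334877437
head 82 [ 0.5878 -0.0714  0.2129] ((0.5850248336791992, -0.07096949219703674), 0.02276742458343506)
cap 43 [ 0.5877 -0.0722  0.1296] [ 0.5713 -0.0837  0.1256] [ 0.6026 -0.0593  0.133 ]
cap side 39 [ 0.5893 -0.0782  0.1168] [ 0.5707 -0.0864  0.1092] [ 0.6034 -0.0663  0.1235]
7.75 [ 0.4951 -0.0829  0.199 ] [-3.1385  0.0021  1.985 ] [ 4.9036  2.4413 -0.4821] [ 0.4744 -1.1598 -0.0901] 0.013544642940583614
```

servo_tool(rows=[[0.0005,0,0,0,0,-0.08,-1],[0.0005,0,-0.0005,0,0,-0.18,-1],[0.0005,0,-0.001,0,0,-0.28,-1],[0.0005,0,-0.0015,0,0,-0.38,-1],[0.0005,0,-0.002,0,0,-0.48,-1],[0.0005,0,-0.0025,0,0,-0.57,-1],[0.0005,0,-0.003,0,0,-0.65,-1],[0.0005,0,-0.0032,0,0,-0.7,-1]])

```text
time_s: 8.42
ee_pos: [0.4959, -0.0816, 0.1963]
eef_rot: [-3.141, 0.001, 1.28]
force: [7.3, 1.3, 2.3]
grip_width: 0.014
```

```bash
python3 o.py
```

```text
8.4167 [ 0.4959 -0.0816  0.1963] [-3.1405  0.0011  1.2798] [7.2844 1.3382 2.2875] [ 0.2018 -1.2146  0.255 ] 0.013963410329577024
```

servo_tool(rows=[[0.0008,0,0,0,0,-0.05,-1],[0.0015,0,-0.0003,0,0,-0.1,-1],[0.0015,0,-0.0006,0,0,-0.15,-1],[0.0015,0,-0.0008,0,0,-0.17,-1],[0.0015,0,-0.0008,0,0,-0.17,-1],[0.0015,0,-0.0008,0,0,-0.17,-1],[0.0015,0,-0.0008,0,0,-0.17,-1],[0.0015,0,-0.0008,0,0,-0.17,-1]])

```text
time_s: 9.08
ee_pos: [0.4964, -0.0811, 0.196]
eef_rot: [-3.14, 0.003, 1.109]
force: [-6.9, -5.4, 6.9]
grip_width: 0.014
```

```bash
python3 o.py
```

```text
9.0833 [ 0.4964 -0.0811  0.196 ] [-3.1398  0.003   1.1089] [-6.859  -5.4298  6.8654] [-1.1724  1.1837  0.2798] 0.013955875206064203
```

servo_tool(rows=[[-0.0007,-0.0003,0,0,0,-0.05,-1],[-0.0007,-0.0005,0,0,0,-0.1,-1],[-0.0007,-0.0005,0,0,0,-0.15,-1],[-0.0007,-0.0005,0,0,0,-0.15,-1],[-0.0007,-0.0005,0,0,0,-0.15,-1],[-0.0007,-0.0005,0,0,0,-0.15,-1],[-0.0007,-0.0005,0,0,0,-0.15,-1],[-0.0007,-0.0005,0,0,0,-0.15,-1]])

```text
time_s: 9.75
ee_pos: [0.4963, -0.0812, 0.196]
eef_rot: [3.141, 0.003, 0.958]
force: [11.5, -4.7, -6.2]
grip_width: 0.014
```

```bash
python3 o.py
```

```text
9.75 [ 0.4963 -0.0812  0.196 ] [3.1405 0.0027 0.958 ] [11.5127 -4.6734 -6.1892] [-1.1026 -2.1141  0.3811] 0.014010662196634336
```

servo_tool(rows=[[0.0008,-0.0004,0,0,0,0.1,-1],[0.0008,-0.0004,0.001,0,0,0.2,-1],[0.0008,-0.0004,0.001,0,0,0.3,-1],[0.001,-0.001,0.001,0,0,0.3,-1],[0.001,-0.0017,0.001,0,0,0.3,-1],[0.0012,-0.0024,0.001,0,0,0.3,-1],[0.0013,-0.0031,0.001,0,0,0.3,-1],[0.0013,-0.0031,0.001,0,0,0.3,-1]])

```text
time_s: 10.42
ee_pos: [0.4963, -0.0823, 0.1963]
eef_rot: [-3.138, 0.001, 1.255]
force: [-7.7, 10.1, -2.4]
grip_width: 0.0138
```

```bash
python3 o.py
```

```text
10.4167 [ 0.4963 -0.0823  0.1963] [-3.1382  0.0005  1.2551] [-7.7213 10.059  -2.36  ] [1.9118 1.3541 0.2325] 0.013764365472247044
```

servo_tool(rows=[[-0.0002,-0.0012,0,0,0,0,-1],[-0.0002,-0.002,0,0,0,0,-1],[-0.0002,-0.0028,0,0,0,0,-1],[0,-0.0036,0,0,0,0,-1],[0,-0.0036,0,0,0,0,-1],[0,-0.0036,0,0,0,0,-1],[0,-0.0036,0,0,0,0,-1],[0,-0.0036,0,0,0,0,-1]])

```text
time_s: 11.08
ee_pos: [0.4967, -0.0853, 0.1959]
eef_rot: [-3.139, 0.0, 1.252]
force: [6.6, -0.7, -9.9]
grip_width: 0.0138
```

```bash
python3 o.py
```

```text
11.0833 [ 0.4967 -0.0853  0.1959] [-3.1393  0.0001  1.2519] [ 6.6187 -0.6871 -9.9339] [-0.3033 -1.5753  0.1633] 0.01384012328451214
```

servo_tool(rows=[[0.0006,0,-0.001,0,0,-0.06,-1],[0.0006,0,-0.0013,0,0,-0.12,-1],[0.0006,0,-0.0016,0,0,-0.18,-1],[0.0006,0,-0.0019,0,0,-0.24,-1],[0.0006,0,-0.0022,0,0,-0.3,-1],[0.0006,0,-0.0022,0,0,-0.3,-1],[0.0006,0,-0.0022,0,0,-0.3,-1],[0.0006,0,-0.0022,0,0,-0.3,-1]])

```text
time_s: 11.75
ee_pos: [0.4975, -0.086, 0.1939]
eef_rot: [-3.141, 0.001, 0.948]
force: [1.7, -9.2, -3.4]
grip_width: 0.0136
```

```bash
python3 o.py
```

```text
11.75 [ 0.4975 -0.086   0.1939] [-3.1414  0.0013  0.9478] [ 1.7213 -9.2118 -3.4366] [-1.952  -0.2707 -0.0442] 0.013606685821914983
```

servo_tool(rows=[[0,-0.0008,-0.0003,0,0,-0.08,-1],[0,-0.0008,-0.0006,0,0,-0.16,-1],[0,-0.0008,-0.001,0,0,-0.24,-1],[0,-0.0008,-0.0014,0,0,-0.32,-1],[0,-0.0008,-0.0018,0,0,-0.4,-1],[0,-0.0008,-0.0022,0,0,-0.46,-1],[0,-0.0008,-0.0022,0,0,-0.46,-1],[0,-0.0008,-0.0022,0,0,-0.46,-1]])

```text
time_s: 12.42
ee_pos: [0.4979, -0.0871, 0.1917]
eef_rot: [3.14, 0.0, 0.484]
force: [5.9, -7.2, -6.5]
grip_width: 0.0135
```

```bash
python3 o.py
```

```text
12.4167 [ 0.4979 -0.0871  0.1917] [3.1397 0.0004 0.4837] [ 5.8913 -7.1859 -6.4917] [-1.2845 -1.1036  0.0189] 0.013504284738128173
```

servo_tool(rows=[[0.0006,-0.001,-0.0003,0,0,-0.04,-1],[0.0006,-0.001,-0.0003,0,0,-0.08,-1],[0.0006,-0.001,-0.0003,0,0,-0.1,-1],[0.0006,-0.001,-0.0003,0,0,-0.1,-1],[0.0006,-0.001,-0.0003,0,0,-0.1,-1],[0.0006,-0.001,-0.0003,0,0,-0.1,-1],[0.0006,-0.001,-0.0003,0,0,-0.1,-1],[0.0006,-0.001,-0.0003,0,0,-0.1,-1]])

```text
time_s: 13.08
ee_pos: [0.4984, -0.0879, 0.1914]
eef_rot: [3.14, 0.001, 0.384]
force: [-3.9, 1.3, 0.8]
grip_width: 0.0143
```

```bash
python3 o.py
```

```text
13.0833 [ 0.4984 -0.0879  0.1914] [3.1401 0.0006 0.3839] [-3.9257  1.2504  0.798 ] [0.187  0.6135 0.5354] 0.014287789530775719
```

servo_tool(rows=[[0,0,0,0,0,0.1,-1],[0,0,0,0,0,0.1,-0.3],[0,0,0,0,0,0.1,0],[0,0,0.002,0,0,0.1,0],[0,0,0.02,0,0,0.1,0],[0,0,0.045,0,0,0.1,0],[0,0,0.07,0,0,0.1,-1],[0,0,0.08,0,0,0.1,-1]])

```text
time_s: 13.75
ee_pos: [0.4992, -0.0881, 0.2748]
eef_rot: [3.137, -0.003, 0.482]
force: [-0.2, -0.5, -0.1]
grip_width: 0.0372
```

```bash
python3 o.py
```

```text
13.75 [ 0.4992 -0.0881  0.2748] [ 3.1371 -0.0029  0.4818] [-0.1564 -0.4735 -0.1064] [-0.0401 -0.0137  0.0033] 0.03719618971383367
```

servo_tool(rows=[[-0.01,-0.02,0.01,0,0,0,-1],[-0.025,-0.05,0.02,0,0,0,-1],[-0.04,-0.085,0.02,0,0,0,-1],[-0.055,-0.12,0.02,0,0,0,-1],[-0.07,-0.155,0.02,0,0,0,-1],[-0.085,-0.19,0.02,0,0,0,-1],[-0.1,-0.225,0.02,0,0,0,-1],[-0.105,-0.24,0.02,0,0,0,-1]])

```text
time_s: 14.42
ee_pos: [0.3923, -0.3313, 0.2941]
eef_rot: [3.137, -0.002, 0.478]
force: [-0.1, -0.1, -0.6]
grip_width: 0.0006
```

```bash
python3 o.py; cat > look.py <<'E'
from h import *
import sys
np.set_printoptions(precision=4,suppress=True)
p=cams.camera("top"); cv2.imwrite(f"pics/t{sys.argv[1]}.png",cv2.resize(p["image"][130:290,170:370,::-1],None,fx=3.5,fy=3.5,interpolation=cv2.INTER_CUBIC))
s=cams.camera("side"); cv2.imwrite(f"pics/s{sys.argv[1]}.png",cv2.resize(s["image"][130:275,160:310,::-1],None,fx=4,fy=4,interpolation=cv2.INTER_CUBIC))
for nm,P in(("top",p),("side",s)):
  C=cloud(P).reshape(-1,3).astype(np.float32)
  for n,c,lo,hi in(("head",(.586,-.069),.206,.222),("knob",(.498,-.087),.207,.225),("cap",(.584,-.067),.1255,.135),("capSide",(.584,-.067),.105,.1235)):
    q=C[(C[:,2]>lo)&(C[:,2]<hi)&(np.hypot(C[:,0]-c[0],C[:,1]-c[1])<.04)]
    if len(q)>5: print(nm,n,len(q),q.mean(0),cv2.minEnclosingCircle(np.ascontiguousarray(q[:,:2])),cv2.minAreaRect(np.ascontiguousarray(q[:,:2])))
E
python3 look.py 3
```

```text
14.4167 [ 0.3923 -0.3313  0.2941] [ 3.1372 -0.0023  0.4776] [-0.1354 -0.1255 -0.5722] [ 0.0511  0.0532 -0.0463] 0.0005698683180513912
top head 206 [ 0.5836 -0.0698  0.2118] ((0.5837690234184265, -0.06990216672420502), 0.019444141536951065) ((0.5836437940597534, -0.06994447112083435), (0.03732065483927727, 0.036667898297309875), 0.460460364818573)
top knob 154 [ 0.496  -0.0871  0.2144] ((0.4960668087005615, -0.086756132543087), 0.031527258455753326) ((0.4962717890739441, -0.08702191710472107), (0.06273461878299713, 0.013767964206635952), 27.730308532714844)
top capSide 8 [ 0.5787 -0.0523  0.1138] ((0.5799075365066528, -0.05304127186536789), 0.008910958655178547) ((0.5795578956604004, -0.05194935202598572), (0.017621919512748718, 0.0022931413259357214), 17.759347915649414)
side head 90 [ 0.5893 -0.0755  0.2121] ((0.5879137516021729, -0.07359388470649719), 0.02121206745505333) ((0.5884544849395752, -0.07236830145120621), (0.03914925456047058, 0.03810131922364235), 37.788475036621094)
side knob 85 [ 0.501  -0.0918  0.2139] ((0.5005811452865601, -0.09181025624275208), 0.030900198966264725) ((0.5002041459083557, -0.09087385982275009), (0.06129653379321098, 0.018779484555125237), 25.3227596282959)
side cap 46 [ 0.5879 -0.0719  0.1299] ((0.5855254530906677, -0.07111776620149612), 0.017697898671030998) ((0.5855585932731628, -0.06861734390258789), (0.02912714146077633, 0.03219124302268028), 55.23353576660156)
side capSide 37 [ 0.5887 -0.0783  0.1157] ((0.5867958664894104, -0.07575652003288269), 0.01765555515885353) ((0.5867396593093872, -0.07696090638637543), (0.01670258492231369, 0.03207104653120041), 87.3253173828125)
```

View pics/t3.png

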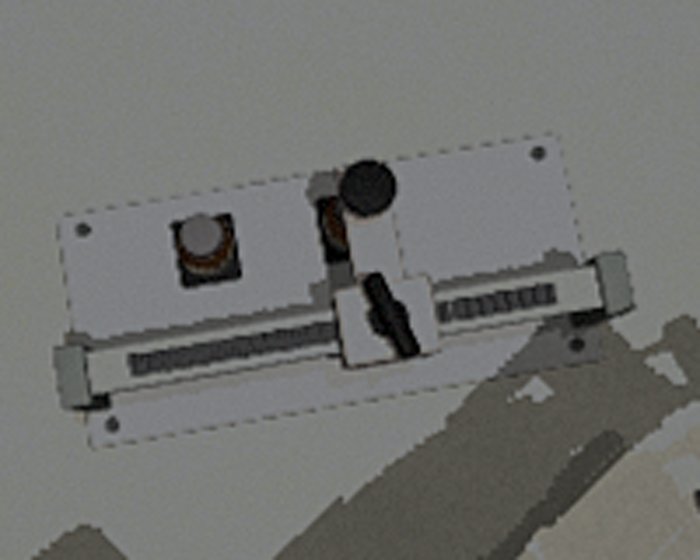

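View pics/s3.png

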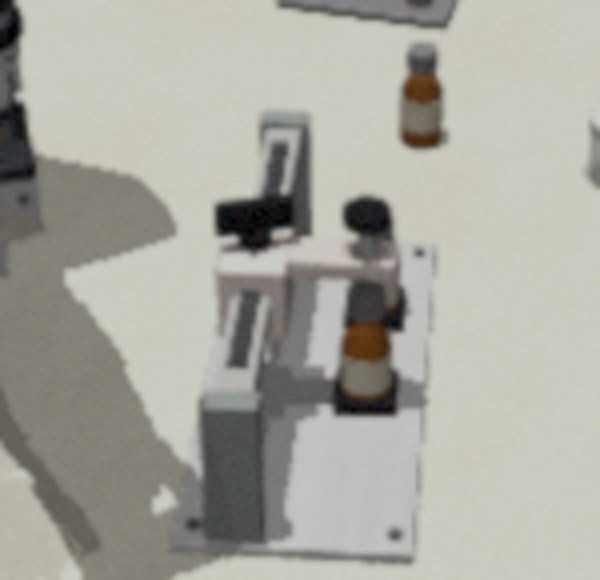

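servo_tool(rows=[[0.012,0.016,0,0,0,0,-1],[0.036,0.048,0,0,0,0,-1],[0.06,0.08,0,0,0,0,-1],[0.084,0.112,0,0,0,0,-1],[0.108,0.144,0,0,0,0,-1],[0.132,0.176,0,0,0,0,-1],[0.156,0.208,0,0,0,0,-1],[0.175,0.235,0,0,0,0,-1]])

```text
time_s: 15.18
ee_pos: [0.5693, -0.0915, 0.2935]
eef_rot: [3.138, -0.003, 0.478]
force: [0.6, -0.1, 0.6]
grip_width: 0.0003
```

```bash
python3 o.py
```

```text
15.1833 [ 0.5693 -0.0915  0.2935] [ 3.1382 -0.0026  0.4775] [ 0.5857 -0.1262  0.5739] [0.0225 0.0092 0.0141] 0.00033674506515234446
```

Target (.586, -.071), down to z ≈ .22 first.

servo_tool(rows=[[0.012,0.015,0,0,0,0,-1],[0.0167,0.0205,-0.01,0,0,0,-1],[0.0167,0.0205,-0.03,0,0,0,-1],[0.0167,0.0205,-0.05,0,0,0,-1],[0.0167,0.0205,-0.065,0,0,0,-1],[0.0167,0.0205,-0.075,0,0,0,-1],[0.0167,0.0205,-0.077,0,0,0,-1],[0.0167,0.0205,-0.077,0,0,0,-1]])

```text
time_s: 15.85
ee_pos: [0.5857, -0.071, 0.2161]
eef_rot: [3.139, -0.002, 0.477]
force: [0.3, -0.5, 0.2]
grip_width: 0.0007
```

```bash
python3 o.py; python3 - <<'E'
from h import *
s=cams.camera("side"); cv2.imwrite("pics/s4.png",cv2.resize(s["image"][130:275,160:310,::-1],None,fx=4,fy=4,interpolation=cv2.INTER_CUBIC))
E
```

```text
15.85 [ 0.5857 -0.071   0.2161] [ 3.1386 -0.0021  0.4771] [ 0.2612 -0.5434  0.1904] [-0.0256  0.009  -0.0006] 0.0007120163507237708
```

View pics/s4.png

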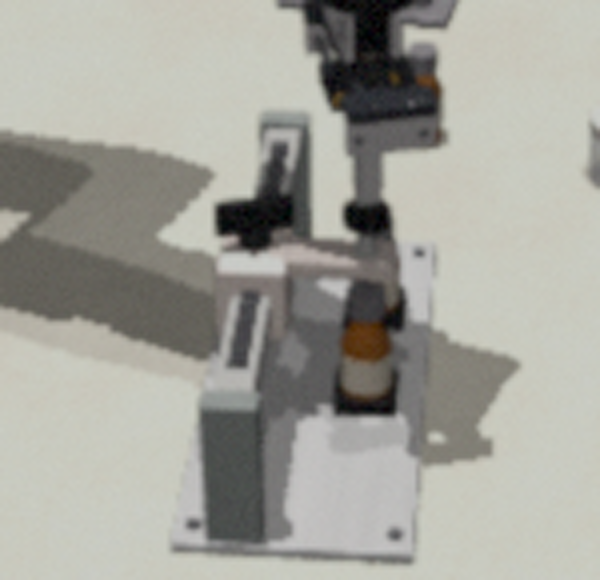

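The closed fingers stand centred over the plunger head (around pixel 368, 210). Pushing down.

servo_tool(rows=[[0,0,-0.005,0,0,0,-1],[0,0,-0.009,0,0,0,-1],[0,0,-0.013,0,0,0,-1],[0,0,-0.017,0,0,0,-1],[0,0,-0.021,0,0,0,-1],[0,0,-0.025,0,0,0,-1],[0,0,-0.028,0,0,0,-1],[0,0,-0.028,0,0,0,-1]])

```text
time_s: 16.57
ee_pos: [0.5865, -0.0712, 0.1894]
eef_rot: [3.137, -0.005, 0.477]
force: [2.7, -0.8, 6.5]
grip_width: 0.0006
```

```bash
python3 o.py
```

```text
16.5667 [ 0.5865 -0.0712  0.1894] [ 3.1366 -0.0046  0.4771] [ 2.747  -0.771   6.4669] [-0.1418 -0.5084  0.0381] 0.000648173149698061
```

servo_tool(rows=[[-0.0005,0,-0.001,0,0,0,-1],[-0.0005,0,-0.002,0,0,0,-1],[-0.0005,0,-0.003,0,0,0,-1],[-0.0005,0,-0.0035,0,0,0,-1],[-0.0005,0,-0.004,0,0,0,-1],[-0.0005,0,-0.004,0,0,0,-1],[-0.0005,0,-0.004,0,0,0,-1],[-0.0005,0,-0.004,0,0,0,-1]])

```text
time_s: 17.23
ee_pos: [0.5867, -0.0712, 0.1872]
eef_rot: [3.135, -0.007, 0.477]
force: [-1.8, 0.5, 15.8]
grip_width: 0.0005
```

```bash
python3 o.py
```

```text
17.2333 [ 0.5867 -0.0712  0.1872] [ 3.1348 -0.0072  0.4771] [-1.813   0.5129 15.8185] [0.1538 0.3163 0.0098] 0.0005180969643696602
```

servo_tool(rows=[[0,0,-0.002,0,0,0,-1],[0,0,-0.003,0,0,0,-1],[0,0,-0.004,0,0,0,-1],[0,0,-0.004,0,0,0,-1],[0,0,-0.004,0,0,0,-1],[0,0,-0.004,0,0,0,-1],[0,0,-0.004,0,0,0,-1],[0,0,-0.004,0,0,0,-1]])

```text
time_s: 17.9
ee_pos: [0.5872, -0.0714, 0.187]
eef_rot: [3.132, -0.01, 0.477]
force: [-12.6, 2.7, 33.1]
grip_width: 0.0002
```

```bash
python3 o.py
```

```text
17.9 [ 0.5872 -0.0714  0.187 ] [ 3.1322 -0.0103  0.4772] [-12.6261   2.6802  33.0754] [ 0.3249  2.3922 -0.0295] 0.00021875624646055798
```

Hard stop at z 0.187 (force jumped 16→33 N with no travel). Release upwards and withdraw.

servo_tool(rows=[[0,0,0.005,0,0,0,-1],[0,0,0.012,0,0,0,-1],[0,0,0.02,0,0,0,-1],[0,0,0.03,0,0,0,-1],[0,0,0.05,0,0,0,-1],[0,0,0.08,0,0,0,-1],[0,0,0.11,0,0,0,-1],[-0.01,-0.015,0.115,0,0,0,-1]])

```text
time_s: 18.57
ee_pos: [0.5786, -0.085, 0.3068]
eef_rot: [3.129, -0.015, 0.479]
force: [-0.2, -0.9, -0.0]
grip_width: 0.0007
```

servo_tool(rows=[[-0.012,-0.02,0,0,0,0,-1],[-0.032,-0.05,0,0,0,0,-1],[-0.052,-0.08,0,0,0,0,-1],[-0.072,-0.11,0,0,0,0,-1],[-0.092,-0.142,0,0,0,0,-1],[-0.112,-0.175,0,0,0,0,-1],[-0.132,-0.208,0,0,0,0,-1],[-0.152,-0.24,0,0,0,0,-1]])

```text
time_s: 19.23
ee_pos: [0.4252, -0.3263, 0.3068]
eef_rot: [3.13, -0.015, 0.479]
force: [0.8, -0.7, -0.6]
grip_width: 0.0003
```

servo_tool(rows=[[-0.01,-0.015,0,0,0,0,-1],[-0.01,-0.02,0,0,0,0,-1],[-0.01,-0.02,0,0,0,0,-1],[-0.01,-0.02,0,0,0,0,-1],[-0.01,-0.02,0,0,0,0,-1],[-0.01,-0.02,0,0,0,0,-1],[-0.01,-0.02,0,0,0,0,-1],[-0.01,-0.02,0,0,0,0,-1]])

```text
time_s: 19.9
ee_pos: [0.4156, -0.3457, 0.3069]
eef_rot: [3.129, -0.015, 0.48]
force: [-0.1, -0.6, 0.1]
grip_width: 0.0003
```

```bash
python3 o.py; sed -i 's/.1255,.135/.11,.135/' look.py; python3 look.py 5; python3 o.py
python3 - <<'E'
from h import *
s=cams.camera("side"); C=cloud(s).reshape(-1,3)
q=C[(C[:,2]>.09)&(C[:,2]<.14)&(np.hypot(C[:,0]-.587,C[:,1]+.07)<.022)]; print(np.sort(q[:,2])[::-1][:60].round(4))
E
```

```text
19.9 [ 0.4156 -0.3457  0.3069] [ 3.1295 -0.0149  0.4804] [-0.061  -0.6196  0.1255] [-0.0224 -0.002   0.0282] 0.0003281392270065965
top head 208 [ 0.5836 -0.07    0.2117] ((0.5838351845741272, -0.07065501064062119), 0.01997951604425907) ((0.583703875541687, -0.06997783482074738), (0.0373380184173584, 0.03670887276530266), 0.8664852976799011)
top knob 153 [ 0.496  -0.0872  0.2141] ((0.49611222743988037, -0.08695843815803528), 0.03146357461810112) ((0.4963236451148987, -0.08727649599313736), (0.06264332681894302, 0.013601543381810188), 28.056495666503906)
top cap 12 [ 0.5793 -0.0534  0.1189] ((0.5799159407615662, -0.05404487997293472), 0.00901873130351305) ((0.5796823501586914, -0.053222086280584335), (0.017752569168806076, 0.003448821371421218), 15.845407485961914)
top capSide 14 [ 0.5802 -0.053   0.1173] ((0.5798023343086243, -0.05300997942686081), 0.009150936268270016) ((0.5798366069793701, -0.053130827844142914), (0.018099134787917137, 0.0035401778295636177), 15.845404624938965)
side head 86 [ 0.5891 -0.076   0.2127] ((0.5900503396987915, -0.0708908885717392), 0.023755472153425217) 
[... 612 characters left out ...]
6379804611), 0.020102711394429207) ((0.5883986949920654, -0.07012788951396942), (0.03261730819940567, 0.03406234085559845), 55.196807861328125)
20.0 [ 0.4154 -0.346   0.3068] [ 3.1295 -0.0148  0.4799] [-0.6784  0.0386 -0.0027] [-0.0168 -0.0303 -0.0159] 0.0007765642105789596
[0.1266 0.1252 0.1248 0.1246 0.1245 0.1238 0.1235 0.1235 0.1235 0.1233
 0.1231 0.123  0.1229 0.1227 0.1226 0.1226 0.1224 0.1222 0.1221 0.1221
 0.1219 0.1218 0.1217 0.1217 0.1216 0.1215 0.1212 0.1211 0.121  0.1208
 0.1207 0.1205 0.1201 0.1198 0.1195 0.1194 0.1194 0.1192 0.1191 0.1191
 0.119  0.1189 0.1188 0.1187 0.1186 0.1185 0.1183 0.1181 0.1181 0.118
 0.1174 0.1171 0.1169 0.1168 0.1162 0.1159 0.1158 0.1157 0.1154 0.1154]
```

View pics/s5.png

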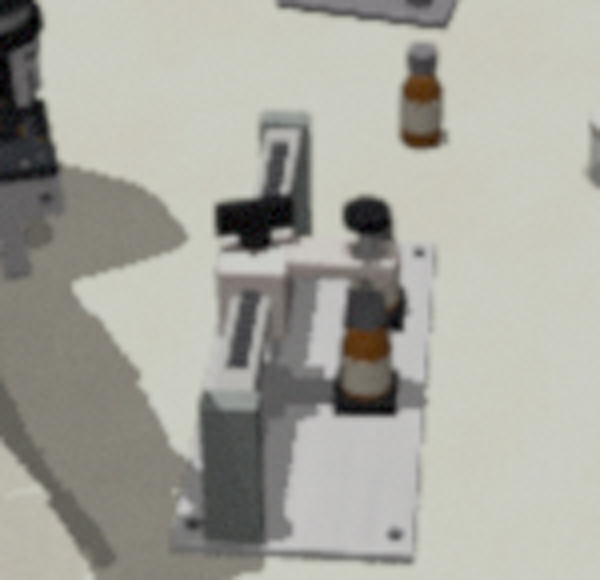

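View pics/t5.png

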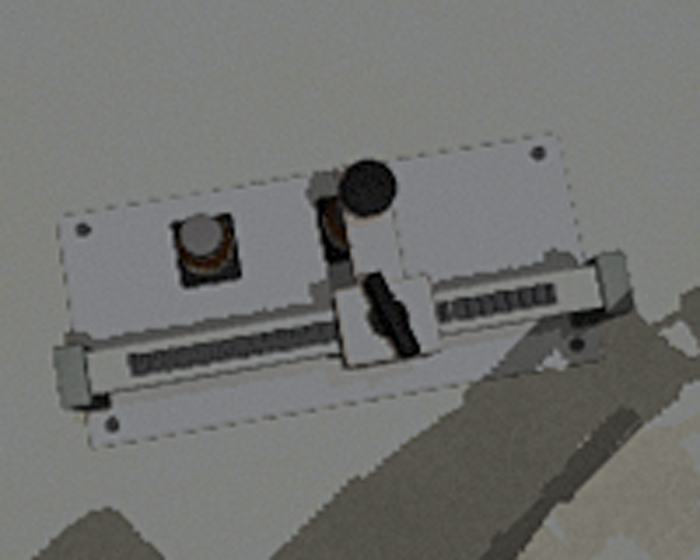

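The pictures show the cap lowered onto the bottle (around pixel 367, 295), the head back up at 212 mm, the knob at its locked angle, and the carriage unmoved. I'm handing in.

```bash
python3 -c "
from station import hand_in
print(hand_in())"
```

```text
the job is handed in; nothing more can be done
None
```

The high cap, on the bottle nearer the carriage's parking place, is pressed home and the job is handed in after about 20 s on the robot's clock.

**What I did:**
- I turned the knob to about 1.5 rad, slid the carriage about 100 mm, and turned the knob back.
- The first try was blocked on a tooth: torque rose to 0.38 N m. I eased off and shifted back about 4 mm. The bolt then dropped in, and I turned the knob fully back to a firm stop at 0.
- I pushed the plunger head with closed fingers until it met a hard stop at 187 mm, which is 25 mm of travel. The force there rose to 33 N with no further movement. I then let it spring back and withdrew the arm.

**Last checks:**
- **Plunger:** the head is back up at 212 mm.
- **Knob:** the bar points at 28°, which is the locked angle.
- **Carriage:** it did not move during the press.
- **Cap:** its top went from about 129 mm to about 120 mm. This comes from noisy side-camera depth, because the head hides the cap from above.
- **Centring:** the plunger stands about 4 mm short of the cap centre along the rail, by both cameras. With 10 mm notches the next one would be about 6 mm past the centre, so I kept this one. The measurement is good to about 1 mm, so the margin between the two is small.
- **Calibration:** the two cameras disagreed by about 4 mm in absolute position, so I relied on relative measurements and touch.

When I first closed on the knob, the fingers pinched its hub (26 mm opening) instead of the bar. I opened, raised the gripper 8 mm and gripped the bar properly. Nothing else was knowingly touched.

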